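# Index the rotating jar display to the yellow-lidded jar

## Task

Turn the rotating jar display on the shop counter so that the yellow-lidded jar stands at the green marker, by pulling up the red index knob, turning the disc, and letting the spring pin drop fully home in the hidden notch there so that the disc is locked; then let go. Do not force the disc round with the pin down, do not handle or tip the jars, and leave the other goods on the counter where they are.

Things in the scene. Friction and masses are not known exactly. Their poses are not given: they have to be found in the camera images.
- stand: fixed white drum-shaped foot of the display, radius 150 mm, 28 mm high; origin on the counter, on the disc's vertical turning axis. Its +x axis points to the green marker: a green diamond 48 mm across on a tongue of the foot, 192 mm from the axis. At the start the red knob is straight across the axis from the marker (-x of the stand)
- display (a joint): angle of the disc, rad, counter-clockwise from above, 0 at the start; end stops at +-1.35. Stays where left (about 1 N at the knob turns it). Notches hidden in the foot: one at 0, one on each side at about 1.05, truly anywhere from 0.86 to 1.24: find it by touch. With the knob let go, push it along: over a notch the pin snaps down and the disc locks (1.5 mm play each way)
- pin (a joint): height of the index pin, m: 0 fully down in a notch, about 0.009 when its round tip (5 mm radius) rides on the track between notches, 0.015 fully pulled up (end stop). A spring presses it down with 4 N at 0, 7 N at 0.015. A notch holds the disc while the pin is raised less than about 8 mm
- knob (a point): grip point on the axis of the red upright knob of the pin, a cylinder 26 mm in diameter and 36 mm tall, 16 mm below its top; 130 mm from the disc's axis and 72 mm above the counter when the pin is down. Pulled straight up, it lifts the pin; it turns with the disc. On the disc nothing stands near it but the low hub, 72 mm from its surface
- serving_spot (a point): the spot at the green marker where the jar must come: 42 mm above the counter, 100 mm from the disc's axis on the line to the marker (fixed to the stand)
- place_a (a point): centre of the round black jar place on the disc at +60 deg (counter-clockwise) from the place across the axis from the knob, 100 mm from the axis, on the disc's upper face; turns with the disc
- place_b (a point): the same at -60 deg (clockwise)
- place_c (a point): the same at 0 deg, straight across the axis from the knob. The disc: pale wood, radius 158 mm, upper face 42 mm above the counter, with a steel hub (radius 45 mm, 12 mm high) and a thin post 80 mm high in the middle
- jar_yellow: jar of red sauce with a yellow lid, 64 mm in diameter, 85 mm tall, about 0.28 kg, standing loose on place_a or place_b; origin at the centre of its underside, z up its axis. Place_a: the disc must turn clockwise (joint display to about -1.05); place_b: counter-clockwise (about +1.05)
- jar_red: like it, brown with a red lid, on the other of place_a and place_b; origin under its centre
- jar_green: like it, amber with a green lid, on place_c, at the marker at the start; origin under its centre
- sauce_bottle: bystander: black bottle, 64 mm in diameter, 220 mm tall, on the counter; origin under its centre
- tin: bystander: blue tin, 74 mm in diameter, 110 mm tall; origin under its centre
- carton: bystander: open cardboard carton 200 x 150 x 70 mm with small orange and yellow boxes in it up to 73 mm; origin under its centre
Not all that is in view belongs to the job. There is more than one size of the jar_red; the job needs the largest.

How it is judged:
By the outcome, as a careful person would: the job done as asked, in the order asked, and still so for the second after the job is handed in, with the robot touching nothing.
It also fails if it takes over 45 s, if anything falls off the work surface, if the arm or the gripper's body presses on something with over 40 N, if the wrist force passes 120 N, or if a joint passes its speed limit or range.

## Robot

A 6-joint arm with a two-finger parallel gripper is mounted at the origin on the work surface. World frame = base frame: x ahead of the robot, y to its left, z up, the work surface at z = 0. Lengths are in m, angles in rad, forces in N, time in s.
With the tool pointing down it reaches from about 0.35 to 0.775 m from the base axis. Payload 5.5 kg.
Tool frame: the origin (TCP) lies midway between the tips of the shut fingers; the grasp point (between the pads) lies 19 mm behind it; z points along the fingers, y is the line along which they close (so a half turn about z gives the same grasp; the last joint's range is limited). The gripper opens to 85 mm and grips with 20 to 120 N. Pads are 22 mm wide; open, the fingers measure 114 mm over their backs; the gripper's body (76 mm by 85 mm) begins 54 mm behind the grasp point. The pads swing forward as they close: fully open they stand 13 mm farther back than shut.
Start: joints at [-1.325, 0.313, 0.046, 1.304, 0, 1.431], TCP at [0.216, -0.533, 0.207] pointing down, gripper open.
Joint ranges: [-2.76, 2.76], [-0.86, 1.69], [-1.03, 1.26], [-2.2, 2.34], [-1.47, 1.5], [-3.14, 3.14]. Speed limits (rad/s): [2.57, 2.57, 3.14, 3.14, 3.14, 3.14].

## Interface

Orientations are given as a unit quaternion [w, x, y, z].
In Python, from workcell import get_state, read_camera, camera_info, hand_in, recognise gives the robot as it stands.
- The arm moves only by the tool arm_command, never from a script. Its argument "moves" is one flat list of numbers, 7 for each row, row after row: the opening, from -1 (shut) to 1 (fully open), then the shift along the tool's x, y, z in mm, then the turn, a rotation vector about the tool's x, y, z in rad. A call has 1 to 8 rows; each row shifts and turns the commanded pose from where the row before left it, along the tool's axes as they then stand; what a row does not reach is not made up. A row lasts 1/8 s, in which the tool goes at most 62.5 mm and 10.7 degrees, less where a joint would pass 70% of its speed; a pose out of reach is approached as far as the arm can. A call with a gripper value outside its range is refused whole. The fingers move at their own pace and stop on an object; "newtons" is the grip in N (left out, the last holds). Time passes only in rows, so rows that do not move let the fingers close. It gives the time, the measured TCP pose, the force, the opening and the grip force at its end, in the units of the state.
- get_state(): the state, without advancing time (a new reading comes with each control period).
- read_camera(name): name is "scene" or "top"; returns (picture, depth): 480x640x3 uint8, blue, green, red; 480x640 float32, m along the optical axis (not along the pixel's ray), 0 where there is no reading.
- camera_info(name): a dict with "fovy" (degrees; the focal length in pixels is half the picture's height over the tangent of half this angle, whatever the lens; pixels are square), "cx", "cy" (the principal point, pixels), "eye" and "orientation" of the camera in the world. Camera axes: x right, y down, z forward; pixel columns grow to the right and rows downward; lengths in m; the calibration is good to about 2 mm. A picture is of the moment at which its call begins. camera_info takes no time and is no camera call.
- hand_in(): hands the job in; it is judged then, once.
Trained networks look in the newest picture that a camera, given by its name, has taken for a name from the list of things; names that differ only in an ending like _2 or _b are one class to them, and where a whole thing is asked for, a point or a joint stands for the part that bears it (a point fixed in the world has none). Each returns a list of dicts, best first, with "confidence" (0 to 1); they miss things now and then, are a little off and sometimes report something else, mostly with a low value. They report only what shows in the picture. A call takes as long as a camera call. They do not tell look-alikes from the thing itself.
- recognise(camera, label): "point" ([column, row] in pixels, amid what is visible of it).
The state is a dict: "clock": time; "joint_pos": joint angles; "qvel": joint speeds; "tau": joint torques, N m; "tcp_pos": TCP position; "orientation": TCP orientation; "wrist_force": force on the tool from outside, world axes, zero at the start; "ft_torque": the same for the moment, N m; "finger_gap": finger opening in m; "grip_force": force on a finger pad.
Only numpy, scipy, OpenCV 4.12 (cv2) and the standard library are available. Lean on these libraries where they do the work, as an engineer would, in place of code of your own. Each camera call takes 0.05 s, during which the arm holds its last target. There are 200 camera calls.

## Working session

There is one attempt and no reset: what is moved stays moved. The work goes in short steps, Python scripts to look and compute and a tool call to move; the robot and the scene stay as the last step left them, time stands still between calls to the robot, and variables do not carry over. Pictures are saved under pics/ and viewed, at most 10 in all, crops included, and the job is handed in when it is done.

Besides the shell and the picture viewer there is one more tool, called after ">>>" as name(argument=value, ...) on one line, values as JSON. arm_command: Moves the arm, as the interface text tells. Its arguments: {"type":"object","properties":{"moves":{"type":"array"},"newtons":{"type":"number"}},"required":["moves"]}

```bash
mkdir -p pics; cat > h.py <<'E'
import numpy as np, cv2
from scipy.spatial.transform import Rotation as R
from workcell import *
def ray(cam,uv):
    i=camera_info(cam); f=240/np.tan(np.radians(i['fovy'])/2)
    q=i['orientation']; M=R.from_quat([q[1],q[2],q[3],q[0]]).as_matrix()
    return np.array(i['eye']), M@np.array([(uv[0]-i['cx'])/f,(uv[1]-i['cy'])/f,1])
def pt(cam,uv,d): e,r=ray(cam,uv); return e+r*d
def atz(cam,uv,z): e,r=ray(cam,uv); return e+r*(z-e[2])/r[2]
E
python3 - <<'E'
from h import *
for c in ("top","scene"):
    p,d=read_camera(c); cv2.imwrite(f'pics/{c}0.png',p); np.save(f'{c}.npy',d); print(c,camera_info(c))
    for l in ["stand","knob","jar_yellow","jar_red","jar_green","sauce_bottle","tin","carton"]:
        for r in recognise(c,l)[:3]:
            u,v=r['point']; dd=d[int(v),int(u)]; print(l,np.round([u,v],1),round(r['confidence'],2),np.round(pt(c,(u,v),dd),3))
print(get_state())
E
```

```text
top {'fovy': 54.67459620607614, 'cx': 325.0744148016459, 'cy': 234.85948853735613, 'eye': array([ 0.44855134, -0.02033563,  1.17952789]), 'orientation': array([-0.02638817,  0.71036594, -0.70288559,  0.0252138 ])}
stand [306.3 205. ] 0.65 [0.603 0.029 0.056]
knob [306.7 210.8] 0.26 [0.589 0.027 0.055]
jar_yellow [345.6 182.9] 0.97 [ 0.645 -0.064  0.129]
jar_yellow [294.7 249.2] 0.61 [0.494 0.053 0.092]
jar_red [273.6 171.4] 0.82 [0.669 0.101 0.131]
jar_red [182.7 240.8] 0.68 [0.512 0.325 0.063]
jar_red [193.3 139.5] 0.65 [0.762 0.308 0.06 ]
jar_green [309.8 154.2] 0.8 [0.711 0.019 0.128]
sauce_bottle [158.4 185.2] 0.88 [0.632 0.357 0.149]
sauce_bottle [304.2 209.8] 0.42 [0.592 0.034 0.054]
tin [191.5 317.8] 0.84 [0.334 0.285 0.109]
carton [518.1 214.2] 0.65 [ 0.59  -0.499  0.027]
scene {'fovy': 49.39492897647066, 'cx': 316.34269484250774, 'cy': 236.17926221292677, 'eye': array([1.39823879, 0.3829824 , 0.7687155 ]), 'orientation': array([-0.24909148,  0.47421443,  0.75592417, -0.37636784])}
stand [315.1 288.9] 0.59 [0.663 0.049 0.039]
stand [266.7 252.2] 0.38 [ 0.678 -0.054  0.11 ]
kn
[... 553 characters left out ...]
t_pos': array([-1.32461978e+00,  3.13134837e-01,  4.60911813e-02,  1.30359969e+00,
       -7.76839861e-06,  1.43119018e+00]), 'qvel': array([ 1.39856901e-03, -4.96094907e-04, -1.11693058e-03, -1.89599403e-05,
        6.45472992e-04,  1.59431282e-03]), 'tau': array([ 1.31934015e-03, -4.80449939e+01,  2.98812497e+01,  5.37760616e-05,
       -1.61023427e-04, -1.96026372e-05]), 'tcp_pos': array([ 0.21635882, -0.53278494,  0.20745668]), 'orientation': array([7.65910700e-05, 9.81454072e-01, 1.91697414e-01, 1.95317153e-07]), 'wrist_force': array([-0.28623004,  0.09550056, -1.17863471]), 'ft_torque': array([-0.03197108,  0.02382508,  0.04719038]), 'grip_force': 0.0, 'finger_gap': 0.0854103789991808}
```

View pics/top0.png

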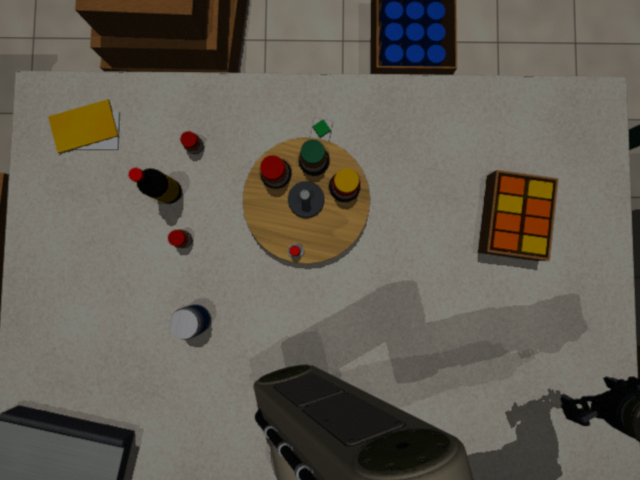

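```bash
python3 - <<'E'
from h import *
p=cv2.imread('pics/top0.png'); d=np.load('top.npy')
cv2.imwrite('pics/crop.png',cv2.resize(p[115:285,210:410],None,fx=3.5,fy=3.5,interpolation=cv2.INTER_CUBIC))
hsv=cv2.cvtColor(p,cv2.COLOR_BGR2HSV)
def blobs(n,lo,hi,zr):
    m=cv2.inRange(hsv,lo,hi); m[:, :210]=0; m[:,410:]=0;m[:115]=0;m[285:]=0
    k,l,s,c=cv2.connectedComponentsWithStats(m)
    for i in range(1,k):
        if s[i,4]>30: 
            dd=np.median(d[l==i]); P=pt('top',c[i],dd); print(n,c[i].round(1),s[i,4],P.round(4))
blobs('red',(0,120,60),(8,255,255),0);blobs('red2',(172,120,60),(180,255,255),0)
blobs('yel',(20,120,80),(35,255,255),0);blobs('grn',(40,80,40),(85,255,255),0);blobs('blk',(0,0,0),(180,255,45),0)
# disc by height
vv,uu=np.mgrid[0:480,0:640]
e,_=ray('top',(0,0)); i=camera_info('top'); q=i['orientation'];M=R.from_quat([q[1],q[2],q[3],q[0]]).as_matrix();f=240/np.tan(np.radians(i['fovy'])/2)
P=e+(np.stack([(uu-i['cx'])/f,(vv-i['cy'])/f,np.ones_like(uu)],-1)*d[...,None])@M.T
m=((P[...,2]>.036)&(P[...,2]<.048)&(np.hypot(P[...,0]-.6,P[...,1]-.03)<.2)).astype(np.uint8)
print(np.median(P[...,2][m>0]))
h=cv2.convexHull(np.argwhere(m)[:,::-1].astype(np.int32)); 
X=np.array([atz('top',u,.042)[:2] for u in h[:,0]]); print(cv2.minEnclosingCircle(X.astype(np.float32)), cv2.fitEllipse(X.astype(np.float32)))
E
```

```text
red [272.  166.8] 452 [0.6809 0.1054 0.128 ]
red [294.2 250.2] 95 [0.4914 0.0541 0.0887]
yel [346.3 179.4] 474 [ 0.6534 -0.0655  0.1283]
yel [281.4 255.7] 38 [0.4794 0.0884 0.0432]
grn [321.1 127.9] 176 [ 0.8072 -0.0049  0.0176]
grn [312.3 150.8] 427 [0.719  0.0133 0.1283]
blk [314.2 165.4] 450 [0.6981 0.0101 0.0703]
blk [278.4 179. ] 348 [0.6631 0.0958 0.0746]
blk [342.7 193.7] 313 [ 0.6334 -0.0602  0.0471]
blk [306.  199.9] 903 [0.6159 0.0294 0.0552]
0.04324591845293535
((0.6198654174804688, 0.02962990663945675), 0.1578187495470047) ((0.6200169920921326, 0.029387369751930237), (0.31414180994033813, 0.31435737013816833), 160.75973510742188)
```

View pics/scene0.png

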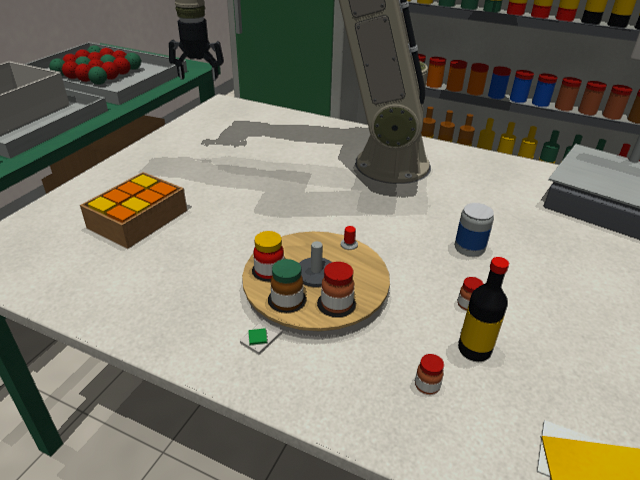

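View pics/crop.png

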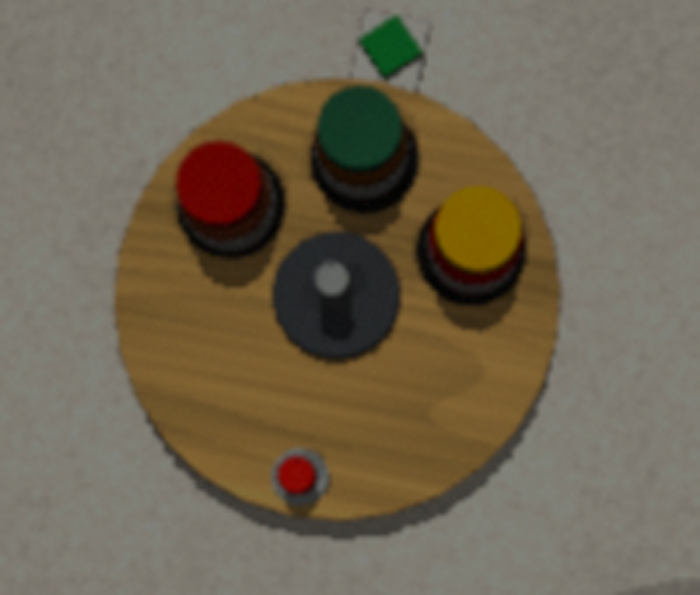

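The top picture shows the display centred near (306,200). Yellow lid at (346,179) is on place_b, green at (312,151) in front of the marker at (321,128), red at (272,167), and the knob at (294,250).

- **Could be mistaken for the yellow jar:** the folder (85,125), the yellow boxes in the carton (540,188), and the jars on the back shelf.
- **Could be mistaken for the knob:** the small red jars (190,140) and (178,239), and the bottle cap (135,174).

The crop confirms the knob on the disc rim at z≈0.088, 131 mm from the axis. Yellow sits clockwise of the marker, so the disc turns counter-clockwise (+).

```bash
cat >> h.py <<'E'
def plan(p,yaw,n,op=1):
    "rows to reach TCP p, tool down, tool x at yaw; from the measured pose, shift then turn in each row"
    s=get_state(); q=s['orientation']; M=R.from_quat([q[1],q[2],q[3],q[0]]); x=M.as_matrix()[:,0]
    y0=np.arctan2(x[1],x[0]); dy=(yaw-y0+np.pi)%(2*np.pi)-np.pi
    c=np.array(s['tcp_pos']); w=-np.round(dy/n,3)
    tgt=R.from_euler('z',yaw)*R.from_euler('x',np.pi); 
    print('tilt',np.round((R.from_euler('z',y0)*R.from_euler('x',np.pi)).inv().__mul__(M).as_rotvec(),3),'dyaw',dy.round(3))
    for k in range(n):
        d=np.round(M.inv().apply((p-c)/(n-k))*1000,0 if k<n-1 else 1); c=c+M.apply(d)/1000
        M=M*R.from_rotvec([0,0,w]); print([op,*d.tolist(),0,0,float(w)])
    print(c)
AX=np.array([.620,.0293])
def tcp(th,z): return np.r_[AX+.130*np.array([np.cos(th),np.sin(th)]),z]
TH0=np.pi-.183
E
python3 -c "
from h import *
print(tcp(TH0,.14)); plan(tcp(TH0,.14),TH0,16)"
```

```text
[0.49217072 0.05295744 0.14      ]
tilt [-0. -0. -0.] dyaw 2.573
[1, 30.0, -27.0, 4.0, 0, 0, -0.161]
[1, 34.0, -22.0, 4.0, 0, 0, -0.161]
[1, 37.0, -17.0, 4.0, 0, 0, -0.161]
[1, 39.0, -11.0, 4.0, 0, 0, -0.161]
[1, 40.0, -4.0, 4.0, 0, 0, -0.161]
[1, 40.0, 2.0, 4.0, 0, 0, -0.161]
[1, 40.0, 9.0, 4.0, 0, 0, -0.161]
[1, 38.0, 15.0, 4.0, 0, 0, -0.161]
[1, 35.0, 21.0, 4.0, 0, 0, -0.161]
[1, 31.0, 26.0, 4.0, 0, 0, -0.161]
[1, 26.0, 31.0, 5.0, 0, 0, -0.161]
[1, 21.0, 35.0, 4.0, 0, 0, -0.161]
[1, 15.0, 37.0, 5.0, 0, 0, -0.161]
[1, 9.0, 39.0, 4.0, 0, 0, -0.161]
[1, 2.0, 40.0, 5.0, 0, 0, -0.161]
[1, -4.2, 40.5, 4.4, 0, 0, -0.161]
[0.49218001 0.05296821 0.13997686]
```

>>> arm_command(moves=[1,30,-27,4,0,0,-0.161,1,34,-22,4,0,0,-0.161,1,37,-17,4,0,0,-0.161,1,39,-11,4,0,0,-0.161,1,40,-4,4,0,0,-0.161,1,40,2,4,0,0,-0.161,1,40,9,4,0,0,-0.161,1,38,15,4,0,0,-0.161])

```text
clock: 1.9
tcp_pos: [0.3545, -0.2381, 0.1755]
orientation: [0.0, 0.668, 0.744, 0.0]
wrist_force: [0.8, 0.5, 0.3]
finger_gap: 0.0854
grip_force: 0.0
```

>>> arm_command(moves=[1,35,21,4,0,0,-0.161,1,31,26,4,0,0,-0.161,1,26,31,5,0,0,-0.161,1,21,35,4,0,0,-0.161,1,15,37,5,0,0,-0.161,1,9,39,4,0,0,-0.161,1,2,40,5,0,0,-0.161,1,-4,40,4,0,0,-0.161])

```text
clock: 2.9
tcp_pos: [0.4924, 0.0538, 0.1404]
orientation: [0.0, 0.087, 0.996, -0.0]
wrist_force: [1.4, -0.9, -0.7]
finger_gap: 0.0855
grip_force: 0.0
```

>>> arm_command(moves=[1,0,0,0,0,0,0,1,0,0,0,0,0,0])

```text
clock: 3.15
tcp_pos: [0.4915, 0.0524, 0.1403]
orientation: [-0.0, 0.09, 0.996, -0.0]
wrist_force: [0.8, -0.6, -0.3]
finger_gap: 0.0851
grip_force: 0.0
```

```bash
python3 -c "
from h import *
s=get_state();print(s['clock'],s['tcp_pos'],s['joint_pos'].round(2),s['wrist_force']); plan(tcp(TH0,.053),TH0,4)
p,d=read_camera('scene');cv2.imwrite('pics/s1.png',cv2.resize(p[130:330,220:480],None,fx=3,fy=3))"
```

```text
3.15 [0.49147759 0.05239079 0.14032433] [-0.06  0.19 -0.28  1.1  -0.    0.12] [ 0.80923956 -0.63269124 -0.3061579 ]
tilt [ 0.001  0.    -0.   ] dyaw -0.002
[1, -0.0, 0.0, 22.0, 0, 0, 0.001]
[1, -0.0, 0.0, 22.0, 0, 0, 0.001]
[1, -0.0, 0.0, 22.0, 0, 0, 0.001]
[1, -0.6, 0.7, 21.3, 0, 0, 0.001]
[0.49215063 0.0529314  0.05302373]
```

View pics/s1.png

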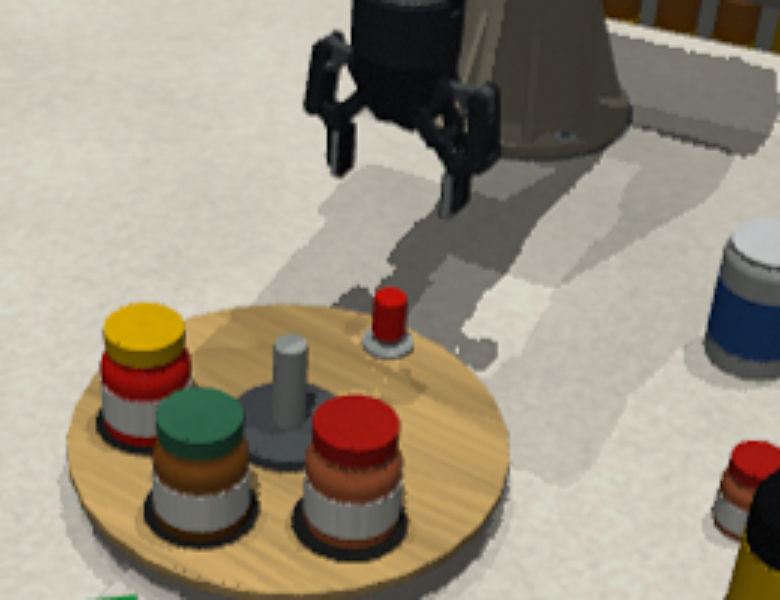

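The open fingers at about (340,165) and (455,205) in the crop stand on either side of the knob at (390,315), with nothing in the way. Descending.

>>> arm_command(moves=[1,0,0,22,0,0,0,1,0,0,22,0,0,0,1,0,0,22,0,0,0,1,-0.6,0.6,21,0,0,0,1,0,0,0,0,0,0,-0.3,0,0,0,0,0,0,-0.5,0,0,0,0,0,0,-0.6,0,0,0,0,0,0], newtons=30)

```text
clock: 4.2
tcp_pos: [0.4931, 0.053, 0.0542]
orientation: [0.001, 0.09, 0.996, -0.0]
wrist_force: [-0.6, 0.6, 0.0]
finger_gap: 0.0321
grip_force: 0.0
```

>>> arm_command(moves=[-0.7,0,0,0,0,0,0,-1,0,0,0,0,0,0,-1,0,0,0,0,0,0], newtons=30)

```text
clock: 4.58
tcp_pos: [0.4931, 0.0531, 0.0543]
orientation: [0.001, 0.09, 0.996, -0.0]
wrist_force: [-0.7, 0.1, 5.3]
finger_gap: 0.0241
grip_force: 29.2
```

>>> arm_command(moves=[-1,0,0,-3,0,0,0,-1,0,0,-4,0,0,0,-1,0,0,-4,0,0,0,-1,0,0,-2,0,0,0,-1,0,0,0,0,0,0,-1,0,0,0,0,0,0])

```text
clock: 5.32
tcp_pos: [0.4928, 0.0531, 0.0664]
orientation: [0.0, 0.09, 0.996, 0.0]
wrist_force: [5.0, 0.4, -6.6]
finger_gap: 0.0242
grip_force: 29.8
```

```bash
python3 -c "
from h import *
s=get_state();print(s['clock'],s['tcp_pos'],s['wrist_force'],s['finger_gap'])
p,d=read_camera('scene');cv2.imwrite('pics/s2.png',cv2.resize(p[190:260,300:400],None,fx=7,fy=7,interpolation=cv2.INTER_CUBIC))"
```

```text
5.325 [0.49278384 0.05307043 0.06636691] [ 5.02197513  0.4088848  -6.57719432] 0.024180456971776152
```

View pics/s2.png

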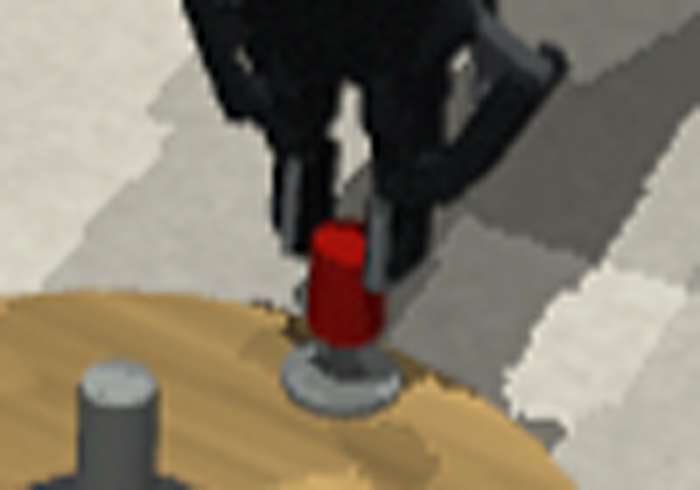

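The pin is raised about 12 mm against 6.6 N, as the spring data predicts, and the knob at (345,285) is held. I'll start turning gently.

>>> arm_command(moves=[-1,-0.5,-4.0,0,0,0,-0.03,-1,-0.2,-6.5,0,0,0,-0.05,-1,-0.2,-6.5,0,0,0,-0.05])

```text
clock: 5.75
tcp_pos: [0.4909, 0.0363, 0.0662]
orientation: [-0.0, 0.024, 1.0, 0.0]
wrist_force: [4.4, 1.2, -7.5]
finger_gap: 0.024
grip_force: 29.9
```

>>> arm_command(moves=[-1,-0.4,-10.4,0,0,0,-0.08,-1,-0.4,-10.4,0,0,0,-0.08,-1,-0.4,-10.4,0,0,0,-0.08,-1,-0.4,-10.4,0,0,0,-0.08,-1,-0.4,-10.4,0,0,0,-0.08,-1,-0.4,-10.4,0,0,0,-0.08,-1,-0.4,-10.4,0,0,0,-0.08,-1,-0.4,-10.4,0,0,0,-0.08])

```text
clock: 6.75
tcp_pos: [0.5129, -0.0416, 0.0662]
orientation: [0.001, -0.292, 0.956, 0.002]
wrist_force: [6.2, 5.3, -6.1]
finger_gap: 0.0244
grip_force: 30.0
```

```bash
python3 -c "
from h import *
s=get_state();print(s['clock'],s['tcp_pos'],s['wrist_force'])
v=s['tcp_pos'][:2]-AX;th=np.arctan2(v[1],v[0])%(2*np.pi);print(np.hypot(*v),th-TH0); plan(tcp(TH0+.77,.0664),TH0+.77,1)"
```

```text
6.75 [ 0.51289085 -0.04155869  0.06616683] [ 6.24362946  5.26226461 -6.11947111]
0.12842633637516332 0.7674560420576877
tilt [-0.003 -0.002 -0.   ] dyaw -0.007
[1, 1.6, -0.3, -0.2, 0, 0, 0.007]
[ 0.51173241 -0.04270305  0.06636297]
```

>>> arm_command(moves=[-1,-1,0,1.5,0,0,0,-1,-0.5,0,1.5,0,0,0,-0.15,0,0,0,0,0,0,-0.15,0,0,0,0,0,0,-0.15,0,0,0,0,0,0])

```text
clock: 7.38
tcp_pos: [0.514, -0.0421, 0.0638]
orientation: [0.0, -0.291, 0.957, -0.0]
wrist_force: [-0.1, -0.9, -0.2]
finger_gap: 0.0362
grip_force: 0.0
```

```bash
python3 -c "
from h import *
s=get_state();print(s['clock'],s['tcp_pos'],s['wrist_force'],s['finger_gap'])
v=s['tcp_pos'][:2]-AX;th=np.arctan2(v[1],v[0])%(2*np.pi);print(np.hypot(*v),th-TH0)
p,d=read_camera('top');cv2.imwrite('pics/t3.png',cv2.resize(p[115:285,210:410],None,fx=3.5,fy=3.5,interpolation=cv2.INTER_CUBIC))"
```

```text
7.375 [ 0.51403593 -0.04214581  0.06380881] [-0.06990301 -0.91462757 -0.24670024] 0.03623335621445896
0.12780018255754938 0.7762312220150411
```

View pics/t3.png

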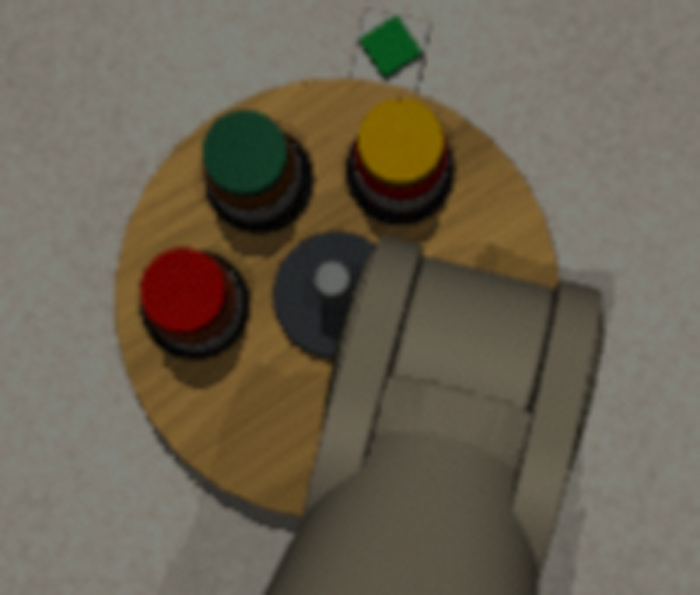

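The yellow jar is now near the marker: lid (400,140) in the crop, marker (390,47). All jars are upright on their places and the knob has been released on the track. I'll lower the fingers and push gently with one.

>>> arm_command(moves=[-0.15,0,0,4.5,0,0,0,-0.15,0,0,4.5,0,0,0,-0.15,0,-2,0,0,0,-0.015,-0.15,0,-2,0,0,0,-0.015,-0.15,0,-2,0,0,0,-0.015,-0.15,0,-2,0,0,0,-0.015,-0.15,0,-2,0,0,0,-0.015])

```text
clock: 8.3
tcp_pos: [0.5196, -0.0497, 0.0543]
orientation: [-0.0, -0.327, 0.945, 0.001]
wrist_force: [-1.7, 4.9, 1.3]
finger_gap: 0.0362
grip_force: 2.1
```

>>> arm_command(moves=[-0.15,0,-1.5,0,0,0,-0.012,-0.15,0,-1.5,0,0,0,-0.012,-0.15,0,-1.5,0,0,0,-0.012])

```text
clock: 8.68
tcp_pos: [0.5228, -0.0536, 0.0543]
orientation: [0.0, -0.344, 0.939, 0.0]
wrist_force: [-0.7, 4.3, 0.1]
finger_gap: 0.0368
grip_force: 1.7
```

>>> arm_command(moves=[-0.15,0,-1.5,0,0,0,-0.012,-0.15,0,-1.5,0,0,0,-0.012,-0.15,0,-1.5,0,0,0,-0.012])

```text
clock: 9.05
tcp_pos: [0.5258, -0.0572, 0.0544]
orientation: [0.0, -0.361, 0.933, -0.0]
wrist_force: [-0.5, 4.1, 0.0]
finger_gap: 0.0362
grip_force: 1.8
```

>>> arm_command(moves=[-0.15,0,-1.5,0,0,0,-0.012,-0.15,0,-1.5,0,0,0,-0.012,-0.15,0,-1.5,0,0,0,-0.012])

```text
clock: 9.43
tcp_pos: [0.5287, -0.0605, 0.0544]
orientation: [-0.0, -0.377, 0.926, -0.0]
wrist_force: [-0.7, 5.0, -0.2]
finger_gap: 0.0359
grip_force: 2.0
```

>>> arm_command(moves=[-0.15,0,-1.5,0,0,0,-0.012,-0.15,0,-1.5,0,0,0,-0.012,-0.15,0,-1.5,0,0,0,-0.012])

```text
clock: 9.8
tcp_pos: [0.5319, -0.0641, 0.0543]
orientation: [-0.0, -0.394, 0.919, -0.001]
wrist_force: [-0.1, 0.7, -0.8]
finger_gap: 0.0366
grip_force: 0.3
```

>>> arm_command(moves=[-0.15,0,-1.5,0,0,0,-0.012,-0.15,0,-1.5,0,0,0,-0.012])

```text
clock: 10.05
tcp_pos: [0.5348, -0.0665, 0.0547]
orientation: [0.0, -0.405, 0.914, -0.001]
wrist_force: [0.4, 0.4, 0.0]
finger_gap: 0.0365
grip_force: 0.0
```

>>> arm_command(moves=[-0.15,0,-1.5,0,0,0,-0.012,-0.15,0,0,0,0,0,0])

```text
clock: 10.3
tcp_pos: [0.5355, -0.0669, 0.0545]
orientation: [0.0, -0.41, 0.912, -0.0]
wrist_force: [-0.1, 0.0, 0.0]
finger_gap: 0.0358
grip_force: 0.0
```

```bash
cat > k.py <<'E'
from h import *
import sys
s=get_state();v=s['tcp_pos'][:2]-AX;print(s['clock'],np.hypot(*v),np.arctan2(v[1],v[0])%(2*np.pi)-TH0)
p,d=read_camera('scene'); hsv=cv2.cvtColor(p,cv2.COLOR_BGR2HSV)
m=cv2.inRange(hsv,(0,150,60),(8,255,255)); 
vv,uu=np.nonzero(m); P=np.array([pt('scene',(u,w),d[w,u]) for u,w in zip(uu,vv)])
k=np.hypot(P[:,0]-s['tcp_pos'][0],P[:,1]-s['tcp_pos'][1])<.04
P=P[k]; print(len(P), np.percentile(P[:,2],[2,50,90,98]).round(4), np.median(P,0).round(4))
t=P[P[:,2]>P[:,2].max()-.004]; print('top',t.mean(0).round(4)); 
u,w=int(uu[k].mean()),int(vv[k].mean())
cv2.imwrite(f'pics/{sys.argv[1]}.png',cv2.resize(p[w-35:w+35,u-50:u+50],None,fx=7,fy=7,interpolation=cv2.INTER_CUBIC))
E
python3 k.py s4
```

```text
10.3 0.12808585027134817 1.0331845418971914Traceback (most recent call last):
  File "k.py", line 6, in <module>
    vv,uu=np.nonzero(m); P=np.array([pt('scene',(u,w),d[w,u]) for u,w in zip(uu,vv)])
                                     ~~^^^^^^^^^^^^^^^^^^^^^^
  File "h.py", line 8, in pt
    def pt(cam,uv,d): e,r=ray(cam,uv); return e+r*d
                          ~~~^^^^^^^^
  File "h.py", line 5, in ray
    i=camera_info(cam); f=240/np.tan(np.radians(i['fovy'])/2)
ValueError: time passes only in moves, steps and waits
```

```bash
sed -i "s/^def ray/import functools\ncamera_info=functools.cache(camera_info)\ndef ray/" h.py; python3 k.py s4
```

```text
10.35 0.12808875001858072 1.031769830105603
165 [0.0545 0.0764 0.087  0.0891] [ 0.5421 -0.061   0.0764]
top [ 0.5351 -0.0635  0.0874]
```

View pics/s4.png

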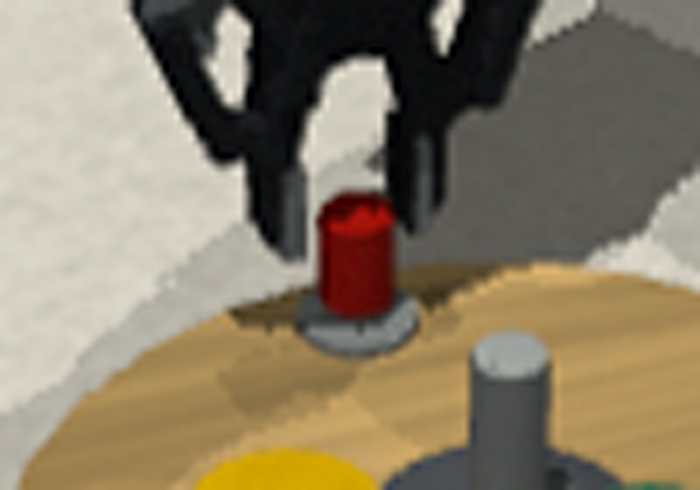

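The knob's top is at z≈0.088 and it sits on its collar at (360,320) in the crop, so the pin is down. One light touch will confirm the lock.

>>> arm_command(moves=[-0.15,0,-1,0,0,0,0,-0.15,0,-1,0,0,0,0])

```text
clock: 10.65
tcp_pos: [0.5366, -0.0679, 0.0544]
orientation: [-0.0, -0.41, 0.912, 0.0]
wrist_force: [-0.0, -0.1, 0.9]
finger_gap: 0.0361
grip_force: 0.4
```

>>> arm_command(moves=[-0.15,0,-1,0,0,0,0,-0.15,0,0,0,0,0,0])

```text
clock: 10.9
tcp_pos: [0.5373, -0.0686, 0.0543]
orientation: [-0.0, -0.41, 0.912, -0.0]
wrist_force: [0.1, -0.5, -0.0]
finger_gap: 0.0363
grip_force: 0.2
```

>>> arm_command(moves=[-0.15,0,-1,0,0,0,0,-0.15,0,-1,0,0,0,0])

```text
clock: 11.15
tcp_pos: [0.538, -0.0693, 0.0543]
orientation: [-0.0, -0.41, 0.912, 0.001]
wrist_force: [-3.8, 3.8, 4.5]
finger_gap: 0.0361
grip_force: 2.6
```

>>> arm_command(moves=[-0.15,0,-1,0,0,0,0,-0.15,0,0,0,0,0,0])

```text
clock: 11.4
tcp_pos: [0.5381, -0.0694, 0.0542]
orientation: [-0.001, -0.41, 0.912, 0.002]
wrist_force: [-5.4, 3.9, 4.8]
finger_gap: 0.0363
grip_force: 3.3
```

The tool stopped at about 6 N, so the disc is locked. Backing off, opening and lifting away.

>>> arm_command(moves=[-0.15,0,3,0,0,0,0,0,0,3,0,0,0,0,0.6,0,0,0,0,0,0,1,0,0,0,0,0,0,1,0,0,-10,0,0,0,1,0,0,-30,0,0,0,1,0,0,-40,0,0,0,1,0,0,-30,0,0,0])

```text
clock: 12.4
tcp_pos: [0.5358, -0.0669, 0.1669]
orientation: [0.001, -0.41, 0.912, -0.001]
wrist_force: [0.9, -0.6, 0.2]
finger_gap: 0.085
grip_force: 0.0
```

>>> arm_command(moves=[1,50,0,-10,0,0,0,1,50,0,0,0,0,0,1,40,0,0,0,0,0,1,0,0,0,0,0,0,1,0,0,0,0,0,0])

```text
clock: 13.02
tcp_pos: [0.4427, -0.1715, 0.175]
orientation: [0.0, -0.41, 0.912, -0.0]
wrist_force: [1.4, 0.4, 1.2]
finger_gap: 0.0852
grip_force: 0.0
```

```bash
python3 - <<'E'
from h import *
print(get_state()['tcp_pos'],get_state()['wrist_force'])
p,d=read_camera('scene'); cv2.imwrite('pics/s5.png',p)
hsv=cv2.cvtColor(p,cv2.COLOR_BGR2HSV)
for n,lo,hi in (('red',(0,150,60),(8,255,255)),('yel',(20,150,80),(35,255,255)),('grn',(60,80,40),(85,255,255))):
    m=cv2.inRange(hsv,lo,hi); k,l,s,c=cv2.connectedComponentsWithStats(m)
    for i in range(1,k):
        if s[i,4]<40: continue
        w,u=np.nonzero(l==i); P=np.array([pt('scene',a,d[a[1],a[0]]) for a in zip(u,w)])
        if np.hypot(*(np.median(P,0)[:2]-AX))<.22:
            t=P[P[:,2]>np.percentile(P[:,2],95)-.003]; q=t.mean(0); print(n,c[i].round(),q.round(4),np.hypot(*(q[:2]-AX)).round(3),'ang from marker',((np.arctan2(*(q[:2]-AX)[::-1])+.183)%(2*np.pi)).round(3))
E
```

```text
[ 0.44270647 -0.17150157  0.17503537] [1.39633916 0.37841369 1.2479974 ]
red [294. 230.] [ 0.5367 -0.0647  0.0867] 0.126 ang from marker 4.17
red [364. 249.] [0.5907 0.1236 0.1262] 0.099 ang from marker 2.055
red [285. 286.] [0.767  0.0364 0.1342] 0.147 ang from marker 0.231
red [285. 306.] [0.7469 0.021  0.0513] 0.127 ang from marker 0.117
yel [284. 270.] [0.7241 0.0123 0.1279] 0.105 ang from marker 0.021
grn [338. 274.] [0.6928 0.1103 0.1296] 0.109 ang from marker 1.021
grn [257. 336.] [8.17e-01 6.00e-04 2.42e-02] 0.199 ang from marker 0.038
```

View pics/s5.png

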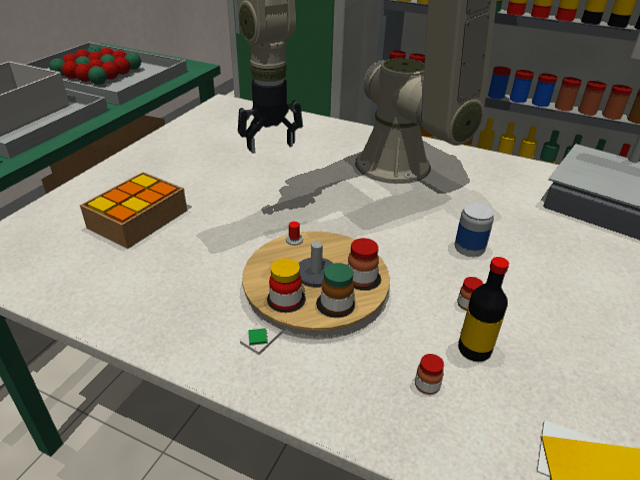

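The yellow jar at (285,283) stands at the marker (257,337). The knob at (294,232) is down (top z 0.087), the jars are upright, the other goods haven't moved, and the gripper is clear.

```bash
python3 -c "
from workcell import *
print(hand_in())"
```

```text
the job is handed in; nothing more can be done
None
```

The yellow-lidded jar stands at the green marker with the pin down and the disc locked (a light push of about 7 N did not move it); the gripper has let go and is clear, and the job is handed in.

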